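Open the critical-point dryer and take out the specimen holder

ROBOT

A 6-joint arm with a two-finger parallel gripper is mounted at the origin on a cart in front of the work surface, level with it; the furniture and walls round the work are solid. World frame = base frame: x ahead of the robot, y to its left, z up, the work surface at z = 0. Lengths are in m, angles in rad, forces in N, time in s.
With the tool pointing down it reaches from about 0.275 to 0.75 m from the base axis. Payload 10.2 kg.
Tool frame: the origin (TCP) lies midway between the tips of the shut fingers; the grasp point (between the pads) lies 19 mm behind it (bot.grip_point_offset is the distance from the TCP to the grasp point, in m); z points along the fingers, y is the line along which they close (so a half turn about z gives the same grasp; the last joint's range is limited). The gripper opens to 85 mm and grips with 20 to 120 N. Pads are 22 mm wide; open, the fingers measure 114 mm over their backs; the gripper's body (76 mm by 85 mm) begins 54 mm behind the grasp point. The pads swing forward as they close: fully open they stand 13 mm farther back than shut.
Start: joints at [-1.495, 0.313, 1.498, -0, 1.331, -0.223], TCP at [0.155, -0.502, 0.231] pointing down, gripper open.
Joint ranges: [-2.94, 2.94], [-0.97, 2.17], [0.19, 2.56], [-1.23, 4.37], [0.02, 3.11], [-2.88, 2.88]. Speed limits (rad/s): [2.39, 2.39, 3.01, 3.14, 3.14, 3.14].

INTERFACE

Orientations are given as a unit quaternion [w, x, y, z].
In Python, from bench import readout, eyes, bot gives the robot as it stands.
- The arm moves only by the tool play_rows, never from a script. Its argument "moves" is a list of rows, each a list of 3 entries, a list of its own where there are three numbers: the shift along the tool's x, y, z in m, then the turn, a rotation vector about the tool's x, y, z in rad, then the opening, from -1 (shut) to 1 (fully open). In form: [[[dx, dy, dz], [ax, ay, az], fingers], ...]. A call has 1 to 8 rows; each row is the pose to reach, as a shift and turn from the pose commanded when the call began, along the tool's axes at that moment; what a row does not reach only later rows make up. A row lasts 1/8 s, in which the tool goes at most 62.5 mm and 10.7 degrees, less where a joint would pass 70% of its speed; a pose out of reach is approached as far as the arm can. A call with a gripper value outside its range is refused whole. The fingers move at their own pace and stop on an object; "grip_force" is the grip in N (left out, the last holds). Time passes only in rows, so rows that repeat a pose let the fingers close. It gives the time, the measured TCP pose, the force, the opening and the grip force at its end, in the units of the state.
- readout.sense(): the state, without advancing time (a new reading comes with each control period).
- eyes.capture(name): name is "scene" or "top"; returns a dict with "frame" (384x512x3 uint8, red, green, blue), "z_map" (384x512 float32, m along the optical axis (not along the pixel's ray), 0 where there is no reading), "camera_matrix" (3x3 intrinsics, pixels), "world_to_cam" (4x4, takes a point from world to camera coordinates). Camera axes: x right, y up, looking along -z (the intrinsics and any distortion apply to the point x, -y, -z); pixel columns grow to the right and rows downward; lengths in m; the calibration is good to about 2 mm. A picture is of the moment at which its call begins.
- bot.job_done(): hands the job in; it is judged then, once.
The state is a dict: "time_s": time; "joint_positions": joint angles; "dq": joint speeds; "joint_efforts": joint torques, N m; "eef_pos": TCP position; "orientation": TCP orientation; "ft_force": force on the tool from outside, world axes, zero at the start; "moment": the same for the moment, N m; "opening": opening from 0.0 (shut) to 1.0 (fully open); "gripper_force": force on a finger pad.
Only numpy, scipy, OpenCV 4.12 (cv2) and the standard library are available. Lean on these libraries where they do the work, as an engineer would, in place of code of your own. Each camera call takes 0.05 s, during which the arm holds its last target. There are 200 camera calls.

TASK

The drying run is over and the chamber is vented: unscrew the sight-glass cap of the critical-point dryer without forcing it, lift it off and stand it, glass upwards, in the steel instrument tray. Then lift the specimen holder out of the chamber by its knob, keeping it upright, and stand it gently in the tray beside the cap, both resting flat on the tray's floor. Leave the petri dishes and the dropper bottle where they are.

Things in the scene. Friction and masses are not known exactly. Their poses are not given: they have to be found in the camera images.
- dryer: Critical-point dryer: white box 160 x 190 x 83 mm (x, y, z), fixed. Origin: centre of its underside, z up. -x is its front: a gauge and two black valve knobs stand out to 100 mm from the centre; hose barbs at -y to 120 mm. In the middle of its top a round steel flange, 84 mm across, top at z = 95 mm, carries the chamber neck.
- neck (a point): Centre of the rim of the dryer's chamber neck, 119 mm above the table; z up. The neck is an upright tube, 43 mm outside, 32 mm bore, 24 mm high above the flange; the chamber floor is 36 mm below the rim. It has a coarse right-hand two-start thread, 50 mm over the thread, lead 16 mm a turn.
- cap: Round bare aluminium screw cap with a sight glass in its top, 54 mm high, about 0.22 kg, on the neck. Origin: centre of its open underside; z up through the glass. Knurled grip 60 mm across at z = 38 to 54 mm, skirt 58 mm across below. Two lugs inside ride in the thread; fully down, a shoulder at z = 22 mm rests on the rim (origin then 97 mm above the table). It may turn 1 rad before it climbs.
- cap_grip (a point): Centre of the cap's knurled grip, 46 mm above its underside. Counter-clockwise seen from above unscrews it, easily, climbing 16 mm a turn. It comes free after 4.2 to 5.4 rad, unknown where: feel with a light pull; before that it has up to 2.6 mm axial play and the thread stops a pull hard. Let go, it drops by the play and stays. Turned on much further it drops 8 mm into the next thread start.
- holder: Steel specimen holder, about 50 g, hidden under the cap at first, standing loosely within 3 mm of the middle of the chamber floor: a cup 24 mm in diameter, 22 mm high, a thin stem, and a knurled knob 14 mm in diameter from z = 37 to 50 mm. Origin: centre of its underside; z up. In the chamber its knob stands 1 to 14 mm above the neck's rim.
- tray: Stainless instrument tray, loose, 206 x 150 mm outside (x, y), walls 2 mm thick and 18 mm high, floor 2 mm thick. Origin: centre of its underside; x along its long side, z up. Fine forceps lie in it along the long wall at +y; the rest of its floor is free.
- forceps: Fine steel forceps, 116 x 12 x 9 mm, lying in the tray along its +y wall. Origin: centre of the underside; x along their length.
- dish_big: Covered petri dish, 90 mm in diameter, 14 mm high, on the table in front of the dryer; leave it. Origin: centre of its underside.
- dish_small: Covered petri dish, 60 mm in diameter, 14 mm high, on the table in front of the dryer; leave it. Origin: centre of its underside.
- dropper: Brown dropper bottle with black bulb, 33 mm in diameter, 102 mm high, behind the tray; leave it. Origin: centre of its underside.
Mind the look-alikes: they are no part of the job. Of the things like the cap, leave any that is blue; of the rest the larger one is meant.

How it is judged:
By the outcome, as a careful person would: the job done as asked, in the order asked, and still so for the second after the job is handed in, with the robot touching nothing.
It also fails if it takes over 72 s, if anything falls off the work surface, if the arm or the gripper's body presses on something with over 40 N, if the wrist force passes 120 N, or if a joint passes its speed limit or range.

## Working session

There is one attempt and no reset: what is moved stays moved. The work goes in short steps, Python scripts to look and compute and a tool call to move; the robot and the scene stay as the last step left them, time stands still between calls to the robot, and variables do not carry over. Pictures are saved under pics/ and viewed, at most 13 in all, crops included, and the job is handed in when it is done.

Besides the shell and the picture viewer there is one more tool, called after ">>>" by a JSON object that holds its "fn" and its "kwargs", one argument or row to a line. play_rows: Moves the arm, as the interface text tells. Its arguments: {"type":"object","properties":{"moves":{"type":"array"},"grip_force":{"type":"number"}},"required":["moves"]}

```bash
mkdir -p pics; cat > h.py <<'E'
import numpy as np, cv2
from bench import readout, eyes, bot
def cap(name):
    c=eyes.capture(name); return c
def save(c,fn,crop=None,s=1):
    im=c["frame"][:,:,::-1]
    if crop: u0,v0,u1,v1=crop; im=im[v0:v1,u0:u1]
    im=cv2.resize(im,None,fx=s,fy=s,interpolation=cv2.INTER_CUBIC); cv2.imwrite("pics/"+fn,im)
def cloud(c):
    K=c["camera_matrix"];z=c["z_map"];v,u=np.mgrid[:z.shape[0],:z.shape[1]]
    P=np.stack([(u-K[0,2])/K[0,0]*z,-(v-K[1,2])/K[1,1]*z,-z],-1)
    W=np.linalg.inv(c["world_to_cam"]); return P@W[:3,:3].T+W[:3,3]
def ray(c,u,v,h):
    K=c["camera_matrix"];W=np.linalg.inv(c["world_to_cam"])
    d=W[:3,:3]@np.array([(u-K[0,2])/K[0,0],-(v-K[1,2])/K[1,1],-1]);o=W[:3,3]
    return o+d*(h-o[2])/d[2]
E
python3 - <<'E'
from h import *
a=cap("scene");b=cap("top")
im=np.hstack([a["frame"],b["frame"]])[:,:,::-1]
cv2.imwrite("pics/a.png",cv2.resize(a["frame"][:,:,::-1],(800,600)));cv2.imwrite("pics/b.png",cv2.resize(b["frame"][:,:,::-1],(800,600)))
np.savez("c0.npz",**{k+n:c[k] for n,c in(("a",a),("b",b)) for k in c})
print(readout.sense(),bot.grip_point_offset,[x for x in dir(bot) if x[0]!='_'])
for c in(a,b): print(np.linalg.inv(c["world_to_cam"])[:3],c["camera_matrix"])
E
```

```text
{'time_s': 0.1, 'joint_positions': array([-1.49535064e+00,  3.13372308e-01,  1.49837573e+00,  3.51676374e-05,
        1.33097423e+00, -2.23422435e-01]), 'dq': array([ 1.22448247e-03, -1.57956220e-03, -7.91187688e-04, -2.66409915e-05,
        3.63767895e-03, -4.56536383e-04]), 'joint_efforts': array([ 3.12593736e-03, -4.12904084e+01, -2.60143715e+01, -1.90629703e-04,
        3.02246277e-03,  6.59248570e-06]), 'eef_pos': array([ 0.15454838, -0.50149858,  0.23079792]), 'orientation': array([-5.61998961e-04,  9.88855958e-01,  1.48874359e-01,  5.87824979e-05]), 'ft_force': array([ 0.2751498 , -0.95833165,  0.55549674]), 'moment': array([-0.08236428, -0.05579232, -0.02964862]), 'gripper_force': 0.0, 'opening': 0.9984522763530213} 0.0187 ['PlanningError', 'grip_point_offset', 'job_done']
[[-0.74047878  0.51261784 -0.43464253  0.15469748]
 [-0.67205978 -0.55978705  0.48474128  0.50273412]
 [ 0.00517978  0.65104639  0.75902026  0.76097107]] [[366.44533164   0.         259.75553137]
 [  0.         366.44533164 197.29353515]
 [  0.           0.           1.        ]]
[[ 0.01845475  0.99397265 -0.1080638   0.37457422]
 [-0.99969042  0.01654011 -0.01858741  0.06328072]
 [-0.01668799  0.10837337  0.99397018  1.37074147]] [[442.24550052   0.         261.32753838]
 [  0.         442.24550052 192.675861  ]
 [  0.           0.           1.        ]]
```

View pics/a.png

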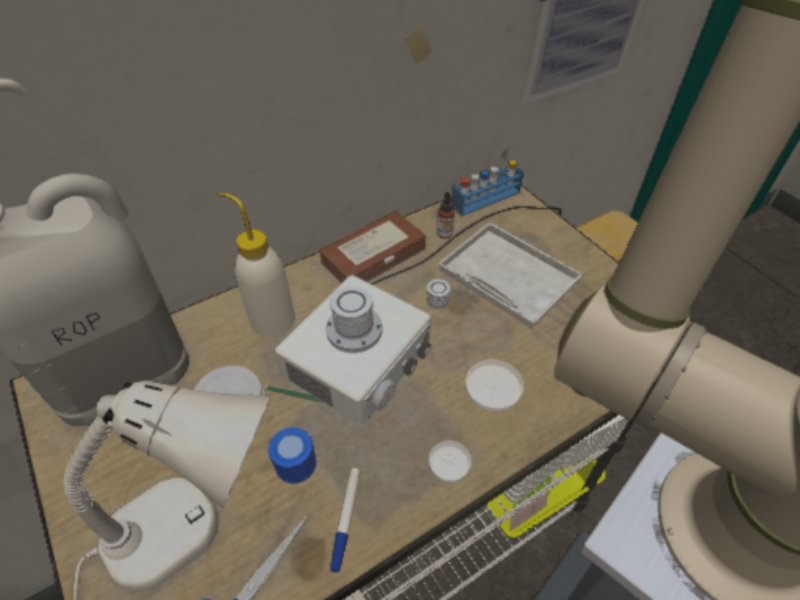

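View pics/b.png

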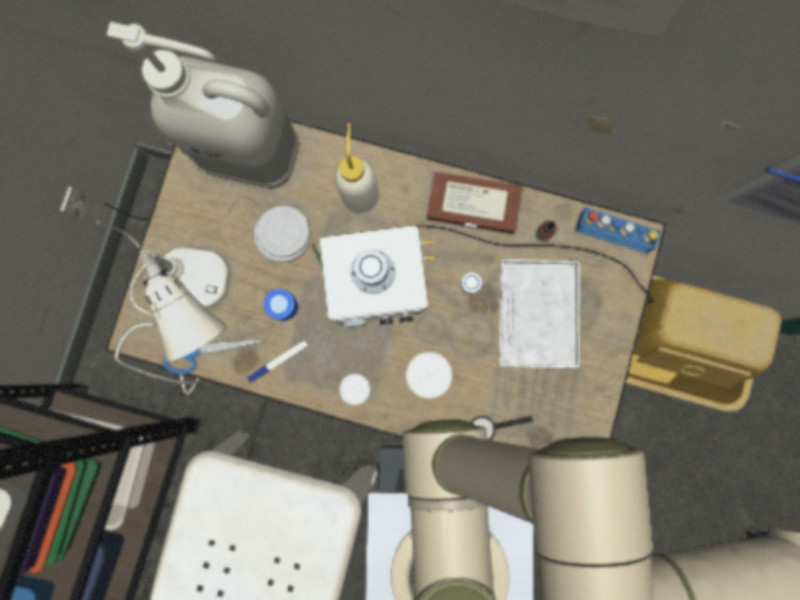

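The views show three cap-like objects (800x600 pixels):
- Blue cap: scene (292,455), top (280,305). Excluded because it is blue.
- Small bare cap: scene (438,292), top (471,282), on the table. It is the smaller one.
- Large aluminium cap: scene (352,308), top (371,267), on the dryer neck. This is the one meant: not blue, the larger, and on the dryer.

The tray is at top (540,313), with the forceps along its left (+y) wall. Next I confirm the cap in a crop and measure.

```bash
python3 - <<'E'
from h import *
d=np.load("c0.npz");a={k:d[k+"a"] for k in("frame","z_map","camera_matrix","world_to_cam")};b={k:d[k+"b"] for k in a}
save(a,"c.png",(165,165,385,285),3.6)
for n,c in(("a",a),("b",b)):
    P=cloud(c);ok=c["z_map"]>0
    # cap top
    near=np.hypot(P[...,0]-ray(b,237.5,170,.15)[0],P[...,1]-ray(b,237.5,170,.15)[1])<.05
    m=ok&near&(P[...,2]>.138)&(P[...,2]<.165); q=P[m]
    print(n,"cap",m.sum(),q.mean(0),(q.min(0)+q.max(0))/2,q.max(0)-q.min(0))
    m=(ok&(abs(P[...,2]-.083)<.006)&(np.hypot(P[...,0]-q[:,0].mean(),P[...,1]-q[:,1].mean())<.14)).astype(np.uint8)
    pts=P[m>0][:,:2].astype(np.float32);r=cv2.minAreaRect(pts);print(" dryer",r)
    # tray
    t=ray(b,345.6,200,.01)
    m=ok&(abs(P[...,0]-t[0])<.16)&(abs(P[...,1]-t[1])<.12)&(P[...,2]>.008)&(P[...,2]<.03)
    m=cv2.morphologyEx(m.astype(np.uint8),cv2.MORPH_OPEN,np.ones((1,1)))
    nl,L,S,C=cv2.connectedComponentsWithStats(m,connectivity=8); i=1+np.argmax(S[1:,4]) 
    pts=P[L==i];print(" tray",len(pts),cv2.minAreaRect(pts[:,:2].astype(np.float32)),pts[:,2].max())
# top-view rectangle of tray by brightness
g=cv2.cvtColor(b["frame"],cv2.COLOR_RGB2HSV);m=((g[...,1]<40)&(g[...,2]>110)).astype(np.uint8);m[:, :312]=0;m[:,380:]=0;m[:155]=0;m[245:]=0
cs,_=cv2.findContours(m,cv2.RETR_EXTERNAL,cv2.CHAIN_APPROX_NONE);cc=max(cs,key=cv2.contourArea);r=cv2.minAreaRect(cc);print(r)
w=np.array([ray(b,u,v,.018)[:2] for u,v in cv2.boxPoints(r)]);print(w,w.mean(0))
E
```

```text
a cap 517 [0.56767333 0.15952612 0.14959378] [0.57035046 0.15742607 0.14651264] [0.05902182 0.05883777 0.01700368]
 dryer ((0.5979769825935364, 0.16122838854789734), (0.21910102665424347, 0.18918843567371368), 7.832058429718018)
 tray 690 ((0.5049747228622437, -0.16753563284873962), (0.21148405969142914, 0.15957975387573242), 0.3289707601070404) 0.02358985186190532
b cap 356 [0.56933679 0.15522889 0.14997348] [0.56963347 0.1554268  0.14815765] [0.05752961 0.05654369 0.01684213]
 dryer ((0.5977445840835571, 0.15926937758922577), (0.22153694927692413, 0.18928833305835724), 8.15136432647705)
 tray 431 ((0.5038357377052307, -0.16801661252975464), (0.1547064185142517, 0.21186202764511108), 89.95381164550781) 0.027448620743407703
((348.5233154296875, 200.59034729003906), (60.441673278808594, 70.20770263671875), 1.4688007831573486)
[[ 0.39538742 -0.08426243]
 [ 0.61154438 -0.08879056]
 [ 0.60959887 -0.27471972]
 [ 0.39404466 -0.26704708]] [ 0.50264383 -0.17870495]
```

View pics/c.png

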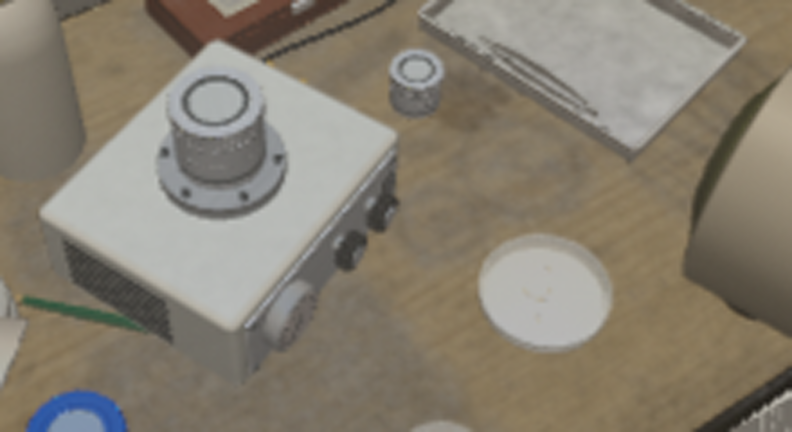

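The crop confirms it: the large aluminium cap sits on the dryer at crop (217,130), and the small one stands apart at (416,82). The cap axis is at about (0.569, 0.1565). The tray centre is at about (0.504, -0.168), with its long side along world x. I now move above the cap with joint 6 wound near its + end.

>>> {"fn": "play_rows", "kwargs": {
  "moves": [
    [[0.07, -0.06, -0.03], [0, 0, 0.15], 1],
    [[0.14, -0.12, -0.03], [0, 0, 0.3], 1],
    [[0.21, -0.18, -0.03], [0, 0, 0.45], 1],
    [[0.27, -0.23, -0.03], [0, 0, 0.6], 1],
    [[0.33, -0.28, -0.03], [0, 0, 0.75], 1],
    [[0.39, -0.335, -0.03], [0, 0, 0.9], 1],
    [[0.45, -0.386, -0.03], [0, 0, 1.05], 1],
    [[0.5, -0.43, -0.03], [0, 0, 1.21], 1]
  ]
}}

```text
time_s: 1.1
eef_pos: [0.402, -0.1129, 0.2606]
orientation: [0.0, 0.906, -0.424, -0.0]
ft_force: [0.1, -1.4, -0.2]
opening: 0.996
gripper_force: 0.0
```

```bash
cat >> h.py <<'E'
from scipy.spatial.transform import Rotation as R
def tool(t):
    s=readout.sense();w,x,y,z=s["orientation"];r=R.from_quat([x,y,z,w])
    return np.round(r.inv().apply(np.array(t)-s["eef_pos"]),4)
def yaw():
    w,x,y,z=readout.sense()["orientation"];X=R.from_quat([x,y,z,w]).as_matrix()
    return np.arctan2(X[1,0],X[0,0]),X[:,2]
def st():
    s=readout.sense();print("t",round(s["time_s"],2),"p",s["eef_pos"].round(4),"yaw",yaw()[0].round(3),yaw()[1].round(3),"q",s["joint_positions"].round(2),"F",s["ft_force"].round(1),"M",s["moment"].round(2),"op",round(s["opening"],3),"g",round(s["gripper_force"],1))
E
python3 -c "
from h import *
st();print(tool([.569,.1565,.22]))"
```

```text
t 1.1 p [ 0.402  -0.1129  0.2606] yaw -0.876 [-0.  0. -1.] q [-0.56  0.05  1.74 -0.    1.35  1.89] F [ 0.1 -1.4 -0.2] M [-0.02  0.02 -0.01] op 0.996 g 0.0
[-0.1001 -0.3008  0.0406]
```

>>> {"fn": "play_rows", "kwargs": {
  "moves": [
    [[-0.02, -0.06, 0], [0, 0, 0.03], 1],
    [[-0.04, -0.12, 0], [0, 0, 0.03], 1],
    [[-0.06, -0.18, 0.01], [0, 0, 0.03], 1],
    [[-0.08, -0.24, 0.02], [0, 0, 0.03], 1],
    [[-0.1, -0.3, 0.03], [0, 0, 0.03], 1],
    [[-0.1, -0.3, 0.04], [0, 0, 0.03], 1],
    [[-0.1, -0.3, 0.04], [0, 0, 0.03], 1]
  ]
}}

```text
time_s: 1.98
eef_pos: [0.5661, 0.1548, 0.2194]
orientation: [0.001, 0.9, -0.436, -0.001]
ft_force: [-0.3, -0.4, 0.2]
opening: 0.999
gripper_force: 0.0
```

```bash
python3 -c "
from h import *
st();print(tool([.569,.1565,.119]))
a=cap('scene');save(a,'d.png',(150,100,400,290),3.2)"
```

```text
t 1.98 p [0.5661 0.1548 0.2194] yaw -0.901 [-0.003 -0.    -1.   ] q [ 0.07  0.46  1.32 -0.    1.37  2.54] F [-0.3 -0.4  0.2] M [-0.01 -0.01 -0.01] op 0.999 g 0.0
[ 0.0006 -0.0036  0.1004]
```

View pics/d.png

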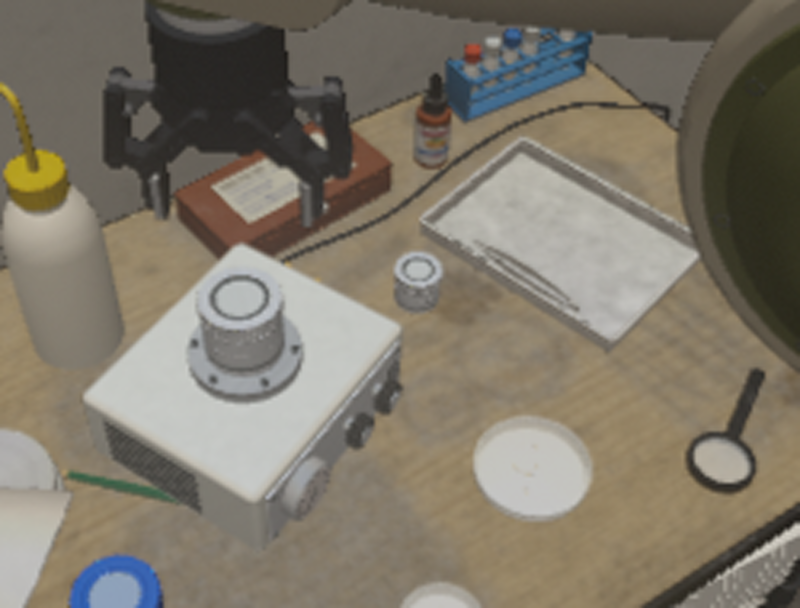

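>>> {"fn": "play_rows", "kwargs": {
  "moves": [
    [[0.0006, -0.003, 0.03], [0, 0, 0.1], 1],
    [[0.0006, -0.003, 0.06], [0, 0, 0.2], 1],
    [[0.0006, -0.003, 0.09], [0, 0, 0.24], 1],
    [[0.0006, -0.003, 0.103], [0, 0, 0.24], 1],
    [[0.0006, -0.003, 0.103], [0, 0, 0.24], 1]
  ]
}}

```text
time_s: 2.65
eef_pos: [0.5694, 0.1556, 0.1181]
orientation: [0.0, 0.841, -0.54, -0.0]
ft_force: [0.6, -0.5, 0.9]
opening: 0.998
gripper_force: 0.0
```

```bash
python3 -c "
from h import *
st();print(tool([.569,.1565,.116]))
for n in('scene','top'):
  a=cap(n);P=cloud(a);m=(a['z_map']>0)&(abs(P[...,2]-.151)<.004)&(np.hypot(P[...,0]-.569,P[...,1]-.1565)<.033)
  print(m.sum(),P[m].mean(0) if m.any() else 0)
  if n=='scene': save(a,'e.png',(150,130,290,240),5)"
```

```text
t 2.65 p [0.5694 0.1556 0.1181] yaw -1.142 [-0. -0. -1.] q [ 0.07  0.56  1.44 -0.    1.14  2.78] F [ 0.6 -0.5  0.9] M [0.02 0.   0.01] op 0.998 g 0.0
[-0.001  -0.      0.0021]
416 [0.56947153 0.15965495 0.15064316]
4 [0.55982268 0.12921362 0.14939568]
```

View pics/e.png

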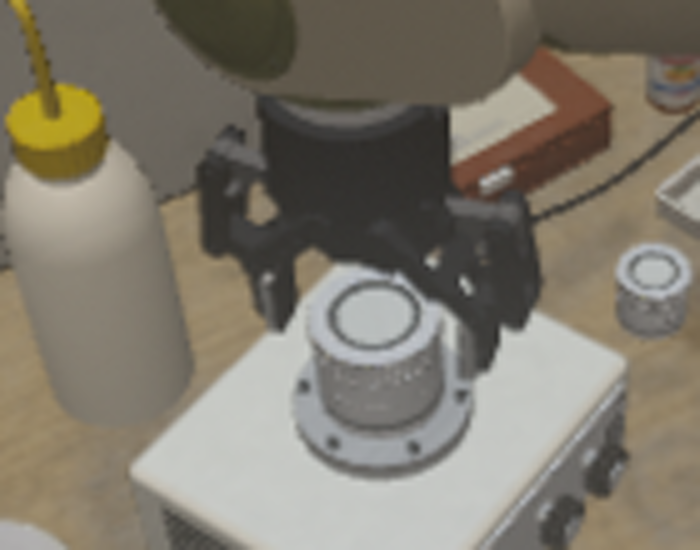

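The fingers straddle the cap grip, at crop (275,300) and (485,345). I close lightly and check for side load.

>>> {"fn": "play_rows", "kwargs": {
  "moves": [
    [[0, 0, 0.002], [0, 0, 0], 0.7],
    [[0, 0, 0.002], [0, 0, 0], 0.4],
    [[0, 0, 0.002], [0, 0, 0], 0.2],
    [[0, 0, 0.002], [0, 0, 0], 0],
    [[0, 0, 0.002], [0, 0, 0], 0],
    [[0, 0, 0.002], [0, 0, 0], 0]
  ],
  "grip_force": 25
}}

```text
time_s: 3.5
eef_pos: [0.5697, 0.1564, 0.1163]
orientation: [-0.0, 0.841, -0.54, 0.0]
ft_force: [-1.6, -0.1, 5.9]
opening: 0.696
gripper_force: 26.9
```

```bash
python3 -c "
from h import *
st();s=readout.sense();w,x,y,z=s['orientation'];r=R.from_quat([x,y,z,w]).inv();print(r.apply(s['ft_force']),r.apply(s['moment']))"
```

```text
t 3.5 p [0.5697 0.1564 0.1163] yaw -1.142 [ 0.001  0.    -1.   ] q [ 0.07  0.56  1.44 -0.    1.14  2.78] F [-1.6 -0.1  5.9] M [0.07 0.1  0.01] op 0.696 g 26.9
[-0.55989024  1.46164761 -5.85175694] [-0.06462169 -0.10307427 -0.01227456]
```

>>> {"fn": "play_rows", "kwargs": {
  "moves": [
    [[0, 0, 0], [0, 0, -0.12], 0],
    [[0, 0, 0], [0, 0, -0.24], 0],
    [[0, 0, -0.0003], [0, 0, -0.36], 0],
    [[0, 0, -0.0006], [0, 0, -0.48], 0],
    [[0, 0, -0.0009], [0, 0, -0.6], 0]
  ]
}}

```text
time_s: 4.12
eef_pos: [0.5695, 0.1563, 0.1171]
orientation: [-0.0, 0.964, -0.266, 0.0]
ft_force: [-1.2, -0.8, 5.8]
opening: 0.69
gripper_force: 27.0
```

```bash
python3 -c "
from h import *
st()"
```

```text
t 4.12 p [0.5695 0.1563 0.1171] yaw -0.538 [ 0. -0. -1.] q [ 0.07  0.56  1.44 -0.    1.14  2.18] F [-1.2 -0.8  5.8] M [-0.13  0.35 -0.18] op 0.69 g 27.0
```

>>> {"fn": "play_rows", "kwargs": {
  "moves": [
    [[0, 0, -0.0003], [0, 0, -0.15], 0],
    [[0, 0, -0.0007], [0, 0, -0.3], 0],
    [[0, 0, -0.0011], [0, 0, -0.45], 0],
    [[0, 0, -0.0015], [0, 0, -0.6], 0]
  ]
}}

```text
time_s: 4.62
eef_pos: [0.5692, 0.1557, 0.1186]
orientation: [0.001, 1.0, 0.031, -0.0]
ft_force: [-4.4, -4.8, 7.3]
opening: 0.691
gripper_force: 27.2
```

>>> {"fn": "play_rows", "kwargs": {
  "moves": [
    [[0, 0, -0.0004], [0, 0, -0.15], 0],
    [[0, 0, -0.0008], [0, 0, -0.3], 0],
    [[0, 0, -0.0012], [0, 0, -0.45], 0],
    [[0, 0, -0.0015], [0, 0, -0.6], 0]
  ]
}}

```text
time_s: 5.12
eef_pos: [0.5697, 0.155, 0.1202]
orientation: [0.001, 0.946, 0.325, -0.0]
ft_force: [-1.6, -6.7, 6.5]
opening: 0.692
gripper_force: 27.1
```

```bash
python3 -c "
from h import *
st();a=cap('scene');P=cloud(a);m=(a['z_map']>0)&(P[...,2]>.145)&(P[...,2]<.165)&(np.hypot(P[...,0]-.569,P[...,1]-.158)<.02)
print(m.sum(),np.median(P[m],0))"
```

```text
t 5.12 p [0.5697 0.155  0.1202] yaw 0.663 [ 0.001 -0.002 -1.   ] q [ 0.07  0.56  1.44 -0.    1.15  0.98] F [-1.6 -6.7  6.5] M [-1.38  0.15 -0.21] op 0.692 g 27.1
45 [0.55801901 0.1485115  0.15446097]
```

>>> {"fn": "play_rows", "kwargs": {
  "moves": [
    [[-0.0004, 0.0005, -0.0004], [0, 0, -0.15], 0],
    [[-0.0007, 0.0009, -0.0008], [0, 0, -0.3], 0],
    [[-0.0007, 0.0009, -0.0012], [0, 0, -0.45], 0],
    [[-0.0007, 0.0009, -0.0015], [0, 0, -0.6], 0]
  ]
}}

```text
time_s: 5.68
eef_pos: [0.5699, 0.1551, 0.1217]
orientation: [0.0, 0.807, 0.59, 0.001]
ft_force: [-0.0, -0.1, 4.8]
opening: 0.696
gripper_force: 27.0
```

```bash
python3 -c "
from h import *
st()"
```

```text
t 5.67 p [0.5699 0.1551 0.1217] yaw 1.263 [ 0.002  0.    -1.   ] q [ 0.07  0.56  1.43 -0.    1.15  0.38] F [-0.  -0.1  4.8] M [-0.1  -0.07 -0.14] op 0.696 g 27.0
```

Well aligned now. I keep turning (2.4 rad so far), to about 4.0 rad.

>>> {"fn": "play_rows", "kwargs": {
  "moves": [
    [[0, 0, -0.0004], [0, 0, -0.16], 0],
    [[0, 0, -0.0008], [0, 0, -0.32], 0],
    [[0, 0, -0.0012], [0, 0, -0.48], 0],
    [[0, 0, -0.0016], [0, 0, -0.64], 0],
    [[0, 0, -0.002], [0, 0, -0.8], 0]
  ]
}}

```text
time_s: 6.3
eef_pos: [0.5701, 0.1551, 0.1238]
orientation: [0.001, 0.513, 0.858, 0.001]
ft_force: [1.3, 0.5, 5.0]
opening: 0.694
gripper_force: 27.0
```

>>> {"fn": "play_rows", "kwargs": {
  "moves": [
    [[0, 0, -0.0004], [0, 0, -0.16], 0],
    [[0, 0, -0.0008], [0, 0, -0.32], 0],
    [[0, 0, -0.0012], [0, 0, -0.48], 0],
    [[0, 0, -0.0016], [0, 0, -0.64], 0],
    [[0, 0, -0.002], [0, 0, -0.8], 0]
  ]
}}

```text
time_s: 6.92
eef_pos: [0.5705, 0.1554, 0.1259]
orientation: [0.002, 0.139, 0.99, 0.001]
ft_force: [3.3, 2.2, 4.6]
opening: 0.693
gripper_force: 27.0
```

```bash
python3 -c "
from h import *
st();a=cap('scene');save(a,'f.png',(150,130,290,240),5)"
```

```text
t 6.92 p [0.5705 0.1554 0.1259] yaw 2.863 [ 0.003  0.001 -1.   ] q [ 0.07  0.55  1.43  0.    1.16 -1.22] F [3.3 2.2 4.6] M [ 0.44 -0.69 -0.16] op 0.693 g 27.0
```

View pics/f.png

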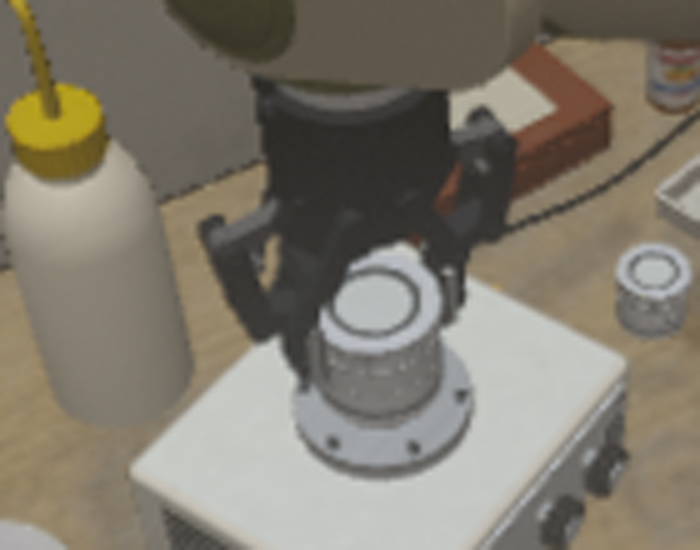

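The cap top has risen from crop row 317 to 303, so it climbs with the turn (4.0 rad so far). I turn a little more, then try a light pull.

>>> {"fn": "play_rows", "kwargs": {
  "moves": [
    [[0, 0, -0.0003], [0, 0, -0.12], 0],
    [[0, 0, -0.0006], [0, 0, -0.24], 0],
    [[0, 0, -0.0016], [0, 0, -0.24], 0],
    [[0, 0, -0.0026], [0, 0, -0.24], 0],
    [[0, 0, -0.0026], [0, 0, -0.24], 0]
  ]
}}

```text
time_s: 7.6
eef_pos: [0.5692, 0.1551, 0.1272]
orientation: [-0.0, 0.023, 1.0, -0.0]
ft_force: [3.8, 0.9, -3.6]
opening: 0.695
gripper_force: 27.8
```

>>> {"fn": "play_rows", "kwargs": {
  "moves": [
    [[0, 0, -0.001], [0, 0, 0], 0],
    [[0, 0, -0.0015], [0, 0, 0], 0],
    [[0, 0, -0.0015], [0, 0, 0], 0]
  ]
}}

```text
time_s: 7.98
eef_pos: [0.5693, 0.1551, 0.1291]
orientation: [-0.0, 0.022, 1.0, -0.0]
ft_force: [2.5, 0.0, -2.7]
opening: 0.693
gripper_force: 27.9
```

>>> {"fn": "play_rows", "kwargs": {
  "moves": [
    [[0, 0, -0.0007], [0, 0, 0], 0],
    [[0, 0, -0.0015], [0, 0, 0], 0],
    [[0, 0, -0.0015], [0, 0, 0], 0]
  ]
}}

```text
time_s: 8.35
eef_pos: [0.5691, 0.1552, 0.1301]
orientation: [-0.001, 0.022, 1.0, -0.0]
ft_force: [3.9, 0.2, -9.4]
opening: 0.692
gripper_force: 29.3
```

The thread still holds. I ease off, turn another 0.3 rad and pull again.

>>> {"fn": "play_rows", "kwargs": {
  "moves": [
    [[0, 0, 0.0015], [0, 0, 0], 0],
    [[0, 0, 0.0012], [0, 0, -0.15], 0],
    [[0, 0, 0.0008], [0, 0, -0.3], 0],
    [[0, 0, -0.0004], [0, 0, -0.3], 0],
    [[0, 0, -0.001], [0, 0, -0.3], 0],
    [[0, 0, -0.001], [0, 0, -0.3], 0]
  ]
}}

```text
time_s: 9.1
eef_pos: [0.5694, 0.1553, 0.1319]
orientation: [0.0, -0.127, 0.992, 0.0]
ft_force: [1.4, 0.9, -0.7]
opening: 0.69
gripper_force: 29.8
```

>>> {"fn": "play_rows", "kwargs": {
  "moves": [
    [[0, 0, -0.0008], [0, 0, 0], 0],
    [[0, 0, -0.0015], [0, 0, 0], 0],
    [[0, 0, -0.0015], [0, 0, 0], 0]
  ]
}}

```text
time_s: 9.48
eef_pos: [0.5694, 0.1551, 0.1333]
orientation: [-0.0, -0.128, 0.992, -0.0]
ft_force: [1.2, 0.1, -1.1]
opening: 0.692
gripper_force: 29.8
```

>>> {"fn": "play_rows", "kwargs": {
  "moves": [
    [[0, 0, -0.001], [0, 0, 0], 0],
    [[0, 0, -0.002], [0, 0, 0], 0],
    [[0, 0, -0.003], [0, 0, 0], 0],
    [[0, 0, -0.004], [0, 0, 0], 0],
    [[0, 0, -0.004], [0, 0, 0], 0]
  ],
  "grip_force": 35
}}

```text
time_s: 10.1
eef_pos: [0.5694, 0.1552, 0.1373]
orientation: [0.0, -0.128, 0.992, 0.0]
ft_force: [0.1, -0.7, -1.2]
opening: 0.687
gripper_force: 38.1
```

```bash
python3 -c "
from h import *
st();a=cap('scene');save(a,'g.png',(150,130,290,240),5)"
```

```text
t 10.1 p [0.5694 0.1552 0.1373] yaw -2.885 [ 0.  0. -1.] q [ 0.07  0.54  1.42  0.    1.19 -1.76] F [ 0.1 -0.7 -1.2] M [-0.01 -0.02  0.02] op 0.687 g 38.1
```

View pics/g.png

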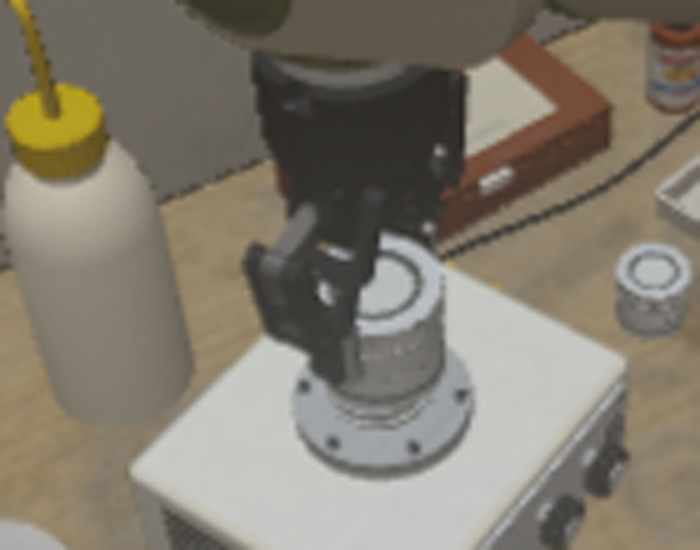

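The cap is free: its top is at crop row 283 and the bare thread shows at (385,410). I lift it clear, then carry it over the tray.

>>> {"fn": "play_rows", "kwargs": {
  "moves": [
    [[0, 0, -0.01], [0, 0, 0], 0],
    [[0, 0, -0.025], [0, 0, 0], 0],
    [[0, 0, -0.045], [0, 0, 0], 0],
    [[0, 0, -0.065], [0, 0, 0], 0],
    [[0, 0, -0.07], [0, 0, 0], 0]
  ]
}}

```text
time_s: 10.78
eef_pos: [0.57, 0.1553, 0.2093]
orientation: [0.002, -0.128, 0.992, -0.0]
ft_force: [-0.9, -0.4, -2.6]
opening: 0.69
gripper_force: 38.2
```

>>> {"fn": "play_rows", "kwargs": {
  "moves": [
    [[0.011, -0.032, 0], [0, 0, 0.18], 0],
    [[0.029, -0.08, 0], [0, 0, 0.36], 0],
    [[0.046, -0.13, 0], [0, 0, 0.54], 0],
    [[0.064, -0.18, 0], [0, 0, 0.72], 0],
    [[0.082, -0.23, 0], [0, 0, 0.9], 0],
    [[0.096, -0.27, 0], [0, 0, 1.08], 0],
    [[0.107, -0.3, 0], [0, 0, 1.26], 0],
    [[0.114, -0.321, 0], [0, 0, 1.44], 0]
  ]
}}

```text
time_s: 11.78
eef_pos: [0.5402, -0.1857, 0.207]
orientation: [-0.0, 0.561, 0.828, -0.0]
ft_force: [-0.4, -0.7, -1.9]
opening: 0.693
gripper_force: 38.3
```

```bash
python3 -c "
from h import *
st();print(tool([.54,-.185,.06]))
a=cap('scene');b=cap('top');save(a,'i.png',(150,90,400,290),3)
P=cloud(a);m=(a['z_map']>0)&(np.hypot(P[...,0]-.5695,P[...,1]-.157)<.03);q=P[m]
print('neck rim',np.mean(q[abs(q[:,2]-.119)<.003],0)); k=q[(q[:,2]>.126)&(q[:,2]<.145)];print('knob',len(k),k.mean(0),k.max(0),k.min(0))
P=cloud(b);m=(b['z_map']>0)&(np.hypot(P[...,0]-.5695,P[...,1]-.157)<.03);q=P[m];k=q[(q[:,2]>.126)&(q[:,2]<.145)];print('knob top',len(k),k.mean(0),k.max(0),k.min(0))
save(b,'k.png',(200,135,275,205),8)
"
```

```text
t 11.78 p [ 0.5402 -0.1857  0.207 ] yaw 1.951 [-0.  0. -1.] q [-0.54  0.43  1.39 -0.    1.32 -0.92] F [-0.4 -0.7 -1.9] M [ 0.02  0.   -0.  ] op 0.693 g 38.3
[0.0006 0.0002 0.147 ]
neck rim [0.56991516 0.15781483 0.1190266 ]
knob 32 [0.56863536 0.15966515 0.13245627] [0.57561576 0.16496837 0.13648256] [0.56350506 0.15182397 0.12656395]
knob top 22 [0.56952863 0.15624169 0.13288903] [0.5759847  0.16250457 0.13845332] [0.56356198 0.15083923 0.12677172]
```

View pics/i.png

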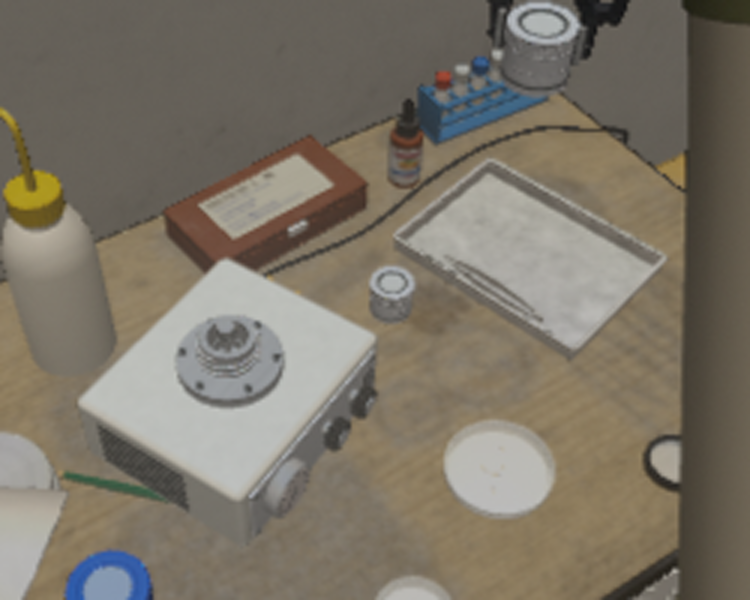

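The cap hangs level in the gripper at (540,45), and the knob shows in the neck at (227,340). Now I lower the cap to the tray.

>>> {"fn": "play_rows", "kwargs": {
  "moves": [
    [[0, 0, 0.03], [0, 0, 0], 0],
    [[0, 0, 0.07], [0, 0, 0], 0],
    [[0, 0, 0.11], [0, 0, 0], 0],
    [[0, 0, 0.14], [0, 0, 0], 0],
    [[0, 0, 0.16], [0, 0, 0], 0],
    [[0, 0, 0.172], [0, 0, 0], 0],
    [[0, 0, 0.176], [0, 0, 0], 0],
    [[0, 0, 0.176], [0, 0, 0], 0]
  ]
}}

```text
time_s: 12.88
eef_pos: [0.5409, -0.1842, 0.0317]
orientation: [0.0, 0.557, 0.83, 0.0]
ft_force: [0.3, -0.1, -2.0]
opening: 0.688
gripper_force: 38.4
```

>>> {"fn": "play_rows", "kwargs": {
  "moves": [
    [[0, 0, 0.002], [0, 0, 0], 0],
    [[0, 0, 0.004], [0, 0, 0], 0],
    [[0, 0, 0.005], [0, 0, 0], 0],
    [[0, 0, 0.006], [0, 0, 0], 0],
    [[0, 0, 0.007], [0, 0, 0], 0],
    [[0, 0, 0.007], [0, 0, 0], 0]
  ]
}}

```text
time_s: 13.62
eef_pos: [0.5406, -0.1842, 0.0241]
orientation: [-0.0, 0.558, 0.83, -0.0]
ft_force: [-0.4, -0.8, -1.9]
opening: 0.692
gripper_force: 38.4
```

>>> {"fn": "play_rows", "kwargs": {
  "moves": [
    [[0, 0, 0.001], [0, 0, 0], 0],
    [[0, 0, 0.002], [0, 0, 0], 0],
    [[0, 0, 0.002], [0, 0, 0], 0]
  ]
}}

```text
time_s: 14.0
eef_pos: [0.5406, -0.1842, 0.0221]
orientation: [-0.0, 0.558, 0.83, 0.0]
ft_force: [-0.2, 0.3, -1.1]
opening: 0.691
gripper_force: 38.4
```

>>> {"fn": "play_rows", "kwargs": {
  "moves": [
    [[0, 0, 0.001], [0, 0, 0], 0],
    [[0, 0, 0.0015], [0, 0, 0], 0],
    [[0, 0, 0.0015], [0, 0, 0], 0]
  ]
}}

```text
time_s: 14.38
eef_pos: [0.5407, -0.1843, 0.0214]
orientation: [0.0, 0.558, 0.83, -0.0]
ft_force: [-2.4, 0.8, 5.2]
opening: 0.691
gripper_force: 39.0
```

The cap is on the tray floor. I release it and rise.

>>> {"fn": "play_rows", "kwargs": {
  "moves": [
    [[0, 0, 0], [0, 0, 0], 0.5],
    [[0, 0, 0], [0, 0, 0], 1],
    [[0, 0, 0], [0, 0, 0], 1],
    [[0, 0, 0], [0, 0, 0], 1],
    [[0, 0, -0.02], [0, 0, 0], 1],
    [[0, 0, -0.06], [0, 0, 0], 1],
    [[0, 0, -0.12], [0, 0, 0], 1],
    [[0, 0, -0.17], [0, 0, 0], 1]
  ]
}}

```text
time_s: 15.38
eef_pos: [0.5406, -0.1842, 0.1929]
orientation: [0.001, 0.558, 0.83, 0.0]
ft_force: [0.1, 0.2, 0.1]
opening: 0.998
gripper_force: 0.0
```

```bash
python3 -c "
from h import *
st();print(tool([.5695,.157,.19]))
a=cap('scene')
P=cloud(a);m=(a['z_map']>0)&(np.hypot(P[...,0]-.5406,P[...,1]+.1842)<.04)&(P[...,2]>.045);q=P[m]
print('cap',len(q),q.mean(0),np.median(q[:,2]),q[:,2].max())
g=q[q[:,2]>.052];A=np.c_[g[:,:2],np.ones(len(g))];print(np.linalg.lstsq(A,g[:,2],rcond=None)[0])"
```

```text
t 15.38 p [ 0.5406 -0.1842  0.1929] yaw 1.958 [ 0.001 -0.001 -1.   ] q [-0.53  0.44  1.41  0.    1.28 -0.92] F [0.1 0.2 0.1] M [-0.03 -0.01  0.01] op 0.998 g 0.0
[0.305  0.1557 0.0028]
cap 1838 [ 0.53099562 -0.16633218  0.28875175] 0.3261361597011396 0.39803793240637664
[-2.2951743   4.24956272  2.2198334 ]
```

>>> {"fn": "play_rows", "kwargs": {
  "moves": [
    [[0.03, 0.015, 0], [0, 0, 0], 0],
    [[0.08, 0.04, 0], [0, 0, 0], 0],
    [[0.13, 0.066, 0], [0, 0, 0], 0],
    [[0.18, 0.092, 0], [0, 0, 0], 0],
    [[0.23, 0.117, 0], [0, 0, 0], 0],
    [[0.275, 0.14, 0], [0, 0, 0], 0],
    [[0.304, 0.1555, 0], [0, 0, 0], 0],
    [[0.304, 0.1555, 0], [0, 0, 0], 0]
  ]
}}

```text
time_s: 16.42
eef_pos: [0.5695, 0.1579, 0.1902]
orientation: [-0.0, 0.556, 0.831, -0.0]
ft_force: [0.1, -1.5, 0.1]
opening: 0.503
gripper_force: 0.0
```

```bash
python3 -c "
from h import *
st();print(tool([.569,.156,.1205]))
a=cap('scene');b=cap('top')
for c in(a,b):
  P=cloud(c);m=(c['z_map']>0)&(np.hypot(P[...,0]-.5406,P[...,1]+.1842)<.026)&(P[...,2]>.045);q=P[m]
  print('cap',len(q),q.mean(0),np.median(q[:,2]),q[:,2].max())
  if len(q)>5:
    g=q;A=np.c_[g[:,:2]-g[:,:2].mean(0),np.ones(len(g))];print(np.linalg.lstsq(A,g[:,2],rcond=None)[0])
save(a,'j.png',(150,90,400,290),3)"
```

```text
t 16.43 p [0.5695 0.1579 0.1902] yaw 1.961 [-0.  0. -1.] q [ 0.07  0.49  1.35  0.    1.3  -0.32] F [ 0.1 -1.5  0.1] M [-0.05 -0.03  0.03] op 0.503 g 0.0
[-0.0016 -0.0011  0.0697]
cap 170 [ 0.54111037 -0.18497162  0.05551748] 0.05555723894834591 0.0591752104812705
[-0.02161052 -0.01037422  0.05551748]
cap 238 [ 0.540376   -0.1846958   0.05467421] 0.05466533891006142 0.0626200384587896
[ 0.02460431 -0.01305864  0.05467421]
```

View pics/j.png

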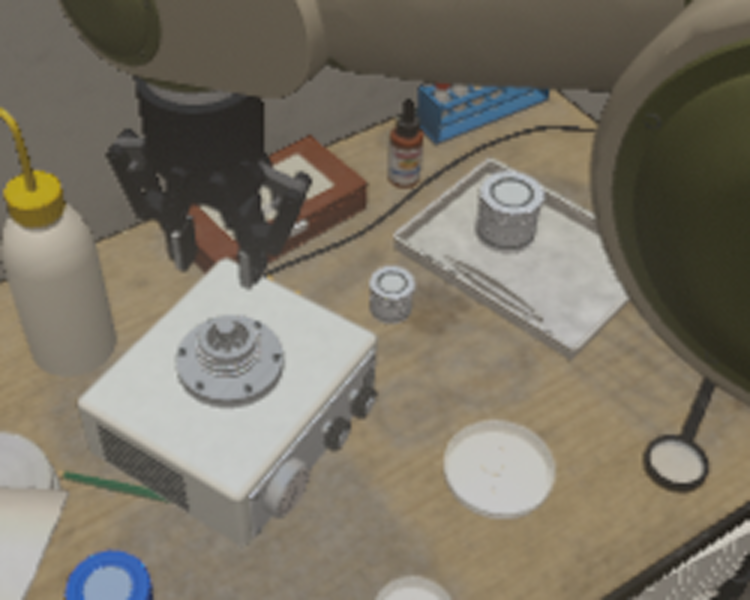

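The cap stands flat in the tray at (510,210), top at z = 0.055, and the open fingers are above the knob at (227,335). I descend to the knob and close lightly.

>>> {"fn": "play_rows", "kwargs": {
  "moves": [
    [[-0.0015, -0.001, 0.02], [0, 0, 0], 0],
    [[-0.0015, -0.001, 0.045], [0, 0, 0], 0],
    [[-0.0015, -0.001, 0.062], [0, 0, 0], 0],
    [[-0.0015, -0.001, 0.069], [0, 0, 0], 0],
    [[-0.0015, -0.001, 0.069], [0, 0, 0], 0]
  ],
  "grip_force": 20
}}

```text
time_s: 17.15
eef_pos: [0.5695, 0.1539, 0.1218]
orientation: [0.0, 0.558, 0.83, -0.0]
ft_force: [0.4, -0.3, 0.0]
opening: 0.498
gripper_force: 0.0
```

>>> {"fn": "play_rows", "kwargs": {
  "moves": [
    [[0, 0, 0], [0, 0, 0], -0.3],
    [[0, 0, 0], [0, 0, 0], -0.5],
    [[0, 0, 0], [0, 0, 0], -0.65],
    [[0, 0, 0], [0, 0, 0], -0.8],
    [[0, 0, 0], [0, 0, 0], -0.9],
    [[0, 0, 0], [0, 0, 0], -0.9],
    [[0, 0, 0], [0, 0, 0], -0.9]
  ]
}}

```text
time_s: 18.02
eef_pos: [0.5696, 0.1543, 0.122]
orientation: [0.0, 0.558, 0.83, 0.0]
ft_force: [1.1, 1.1, 3.7]
opening: 0.146
gripper_force: 19.7
```

```bash
python3 -c "
from h import *
st()"
```

```text
t 18.02 p [0.5696 0.1543 0.122 ] yaw 1.958 [ 0.001  0.    -1.   ] q [ 0.07  0.55  1.44  0.    1.15 -0.32] F [1.1 1.1 3.7] M [ 0.07 -0.23  0.01] op 0.146 g 19.7
```

The knob is held, with an opening of about 13 mm. I lift straight up.

>>> {"fn": "play_rows", "kwargs": {
  "moves": [
    [[0, 0, -0.003], [0, 0, 0], -0.9],
    [[0, 0, -0.008], [0, 0, 0], -0.9],
    [[0, 0, -0.016], [0, 0, 0], -0.9],
    [[0, 0, -0.026], [0, 0, 0], -0.9],
    [[0, 0, -0.036], [0, 0, 0], -0.9],
    [[0, 0, -0.05], [0, 0, 0], -0.9],
    [[0, 0, -0.065], [0, 0, 0], -0.9],
    [[0, 0, -0.08], [0, 0, 0], -0.9]
  ],
  "grip_force": 30
}}

```text
time_s: 19.02
eef_pos: [0.5694, 0.1542, 0.2029]
orientation: [0.0, 0.558, 0.83, 0.0]
ft_force: [-0.5, -0.2, -0.6]
opening: 0.141
gripper_force: 29.2
```

```bash
python3 -c "
from h import *
st();print(tool([.45,-.185,.20]))
a=cap('scene');save(a,'l.png',(160,110,300,220),5)"
```

```text
t 19.02 p [0.5694 0.1542 0.2029] yaw 1.958 [ 0.  0. -1.] q [ 0.07  0.48  1.34 -0.    1.33 -0.32] F [-0.5 -0.2 -0.6] M [-0.01 -0.02  0.02] op 0.141 g 29.2
[-0.2689 -0.2387  0.0029]
```

View pics/l.png

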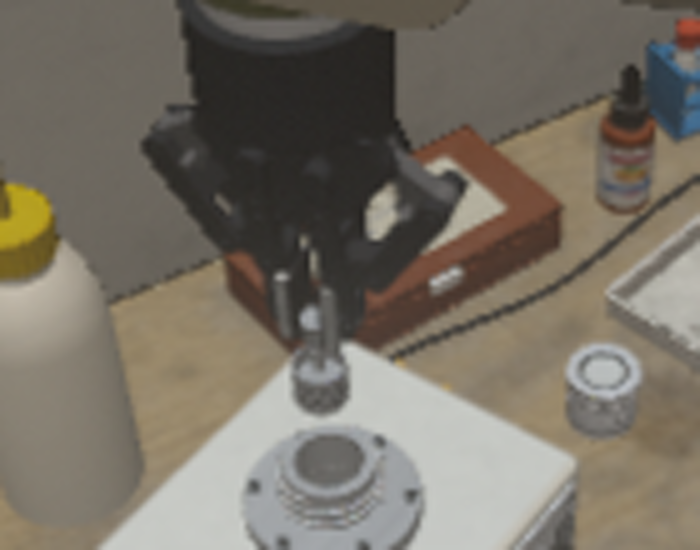

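The holder hangs upright at (320,385) with the chamber empty below it. I carry it smoothly to the tray.

>>> {"fn": "play_rows", "kwargs": {
  "moves": [
    [[-0.015, -0.013, 0], [0, 0, 0], -0.9],
    [[-0.045, -0.04, 0], [0, 0, 0], -0.9],
    [[-0.085, -0.075, 0], [0, 0, 0], -0.9],
    [[-0.125, -0.111, 0], [0, 0, 0], -0.9],
    [[-0.165, -0.146, 0], [0, 0, 0], -0.9],
    [[-0.205, -0.182, 0], [0, 0, 0], -0.9],
    [[-0.24, -0.213, 0], [0, 0, 0], -0.9],
    [[-0.26, -0.231, 0], [0, 0, 0], -0.9]
  ]
}}

```text
time_s: 20.08
eef_pos: [0.4518, -0.1761, 0.2012]
orientation: [-0.001, 0.559, 0.829, -0.0]
ft_force: [-0.2, 0.9, -1.1]
opening: 0.144
gripper_force: 29.3
```

>>> {"fn": "play_rows", "kwargs": {
  "moves": [
    [[-0.009, -0.008, 0.01], [0, 0, 0], -0.9],
    [[-0.009, -0.008, 0.04], [0, 0, 0], -0.9],
    [[-0.009, -0.008, 0.08], [0, 0, 0], -0.9],
    [[-0.009, -0.008, 0.115], [0, 0, 0], -0.9],
    [[-0.009, -0.008, 0.138], [0, 0, 0], -0.9],
    [[-0.009, -0.008, 0.15], [0, 0, 0], -0.9],
    [[-0.009, -0.008, 0.156], [0, 0, 0], -0.9],
    [[-0.009, -0.008, 0.156], [0, 0, 0], -0.9]
  ]
}}

```text
time_s: 21.08
eef_pos: [0.4498, -0.1851, 0.0459]
orientation: [0.0, 0.558, 0.83, -0.0]
ft_force: [-0.4, -1.1, -0.5]
opening: 0.142
gripper_force: 29.3
```

```bash
python3 -c "
from h import *
st()"
```

```text
t 21.07 p [ 0.4498 -0.1851  0.0459] yaw 1.958 [ 0. -0. -1.] q [-0.63  0.47  1.82 -0.    0.85 -1.02] F [-0.4 -1.1 -0.5] M [ 0.   -0.01  0.03] op 0.142 g 29.3
```

>>> {"fn": "play_rows", "kwargs": {
  "moves": [
    [[0, 0, 0.0015], [0, 0, 0], -0.9],
    [[0, 0, 0.0025], [0, 0, 0], -0.9],
    [[0, 0, 0.0033], [0, 0, 0], -0.9],
    [[0, 0, 0.004], [0, 0, 0], -0.9],
    [[0, 0, 0.004], [0, 0, 0], -0.9],
    [[0, 0, 0.004], [0, 0, 0], -0.9]
  ]
}}

```text
time_s: 21.82
eef_pos: [0.4498, -0.1852, 0.0417]
orientation: [0.0, 0.558, 0.83, 0.0]
ft_force: [0.1, -0.3, -0.6]
opening: 0.138
gripper_force: 29.3
```

>>> {"fn": "play_rows", "kwargs": {
  "moves": [
    [[0, 0, 0.0004], [0, 0, 0], -0.9],
    [[0, 0, 0.0007], [0, 0, 0], -0.9],
    [[0, 0, 0.0007], [0, 0, 0], -0.9]
  ]
}}

```text
time_s: 22.2
eef_pos: [0.4498, -0.1852, 0.0411]
orientation: [0.0, 0.558, 0.83, -0.0]
ft_force: [-0.1, -0.3, 1.1]
opening: 0.139
gripper_force: 29.4
```

>>> {"fn": "play_rows", "kwargs": {
  "moves": [
    [[0, 0, 0.0003], [0, 0, 0], -0.9],
    [[0, 0, 0.0005], [0, 0, 0], -0.9],
    [[0, 0, 0.0005], [0, 0, 0], -0.9]
  ],
  "grip_force": 20
}}

```text
time_s: 22.58
eef_pos: [0.45, -0.1853, 0.041]
orientation: [0.001, 0.558, 0.83, 0.0]
ft_force: [0.3, 1.1, 5.4]
opening: 0.142
gripper_force: 29.9
```

The holder is down firmly, at about 5 N. I open slowly and only part way, then rise.

>>> {"fn": "play_rows", "kwargs": {
  "moves": [
    [[0, 0, 0], [0, 0, 0], -0.7],
    [[0, 0, 0], [0, 0, 0], -0.6],
    [[0, 0, 0], [0, 0, 0], -0.45],
    [[0, 0, 0], [0, 0, 0], -0.35],
    [[0, 0, 0], [0, 0, 0], -0.35],
    [[0, 0, -0.01], [0, 0, 0], -0.35],
    [[0, 0, -0.03], [0, 0, 0], -0.35],
    [[0, 0, -0.06], [0, 0, 0], -0.35]
  ]
}}

```text
time_s: 23.58
eef_pos: [0.4494, -0.185, 0.1014]
orientation: [-0.0, 0.558, 0.83, 0.0]
ft_force: [-0.6, -0.7, -0.5]
opening: 0.324
gripper_force: 0.0
```

>>> {"fn": "play_rows", "kwargs": {
  "moves": [
    [[0, 0, -0.04], [0, 0, 0], -0.35],
    [[0, 0, -0.09], [0, 0, 0], -0.35],
    [[0, 0.03, -0.13], [0, 0, 0], -0.35],
    [[-0.05, 0.06, -0.15], [0, 0, 0], -0.35],
    [[-0.1, 0.1, -0.15], [0, 0, 0], -0.35],
    [[-0.15, 0.1, -0.15], [0, 0, 0], -0.35],
    [[-0.15, 0.1, -0.15], [0, 0, 0], -0.35]
  ]
}}

```text
time_s: 24.45
eef_pos: [0.5991, -0.2887, 0.2491]
orientation: [-0.001, 0.559, 0.829, -0.0]
ft_force: [0.4, 0.9, -0.1]
opening: 0.328
gripper_force: 0.0
```

```bash
python3 -c "
from h import *
st()
a=cap('scene');save(a,'m.png',(160,100,410,290),3.1)
b=cap('top')
for n,c in(('s',a),('t',b)):
  P=cloud(c)
  for o,x,y,z in(('cap',.541,-.185,.045),('holder',.45,-.185,.04)):
    m=(c['z_map']>0)&(np.hypot(P[...,0]-x,P[...,1]-y)<.02)&(P[...,2]>z)&(P[...,2]<.09);q=P[m];print(n,o,len(q),q.mean(0) if len(q) else 0,q[:,2].max() if len(q) else 0)"
```

```text
t 24.45 p [ 0.5991 -0.2887  0.2491] yaw 1.956 [-0.001  0.001 -1.   ] q [-0.62  0.63  0.97 -0.    1.54 -1.01] F [ 0.4  0.9 -0.1] M [-0.01 -0.   -0.04] op 0.328 g 0.0
s cap 113 [ 0.54143098 -0.18515799  0.05511222] 0.06024884837021627
s holder 31 [ 0.44990365 -0.17956452  0.04954594] 0.05507233312917004
t cap 141 [ 0.54146863 -0.18532043  0.05382869] 0.06046610177961931
t holder 13 [ 0.45026022 -0.17926444  0.04930831] 0.053815586355828726
```

View pics/m.png

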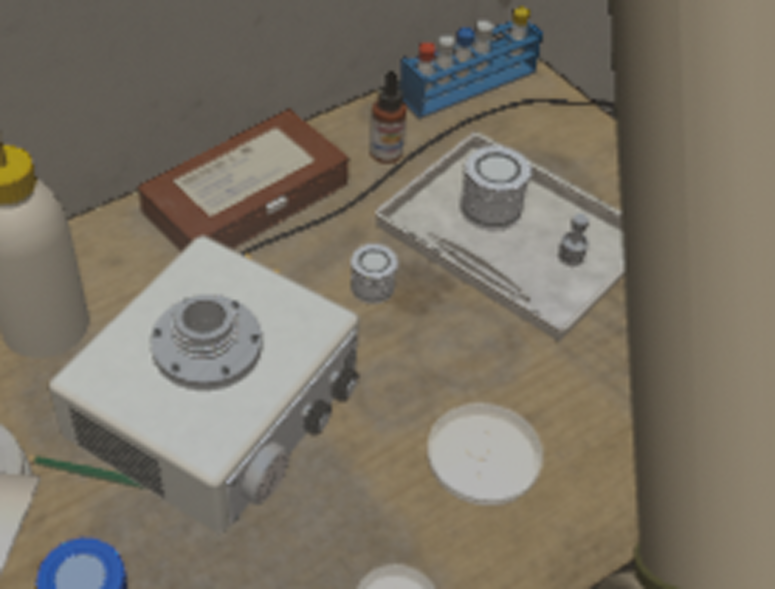

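The final view shows the cap upright with its glass up at (497,185). The holder stands free and upright beside it at (573,245), knob top at z ≈ 0.05. The dishes, dropper and forceps have not moved, and the arm is clear.

```bash
python3 -c "
from bench import bot
print(bot.job_done())"
```

```text
the job is handed in; nothing more can be done
None
```

The cap is unscrewed and stands glass up in the tray, the specimen holder stands upright beside it, and I handed the job in at about 24.5 s; the hand-in returned no verdict.

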